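Park the dock's spring latch and click the gas meter home

ROBOT

A 6-joint arm with a two-finger parallel gripper is mounted at the origin on a cart in front of the work surface, level with it; the furniture and walls round the work are solid. World frame = base frame: x ahead of the robot, y to its left, z up, the work surface at z = 0. Lengths are in m, angles in degrees, forces in N, time in s.
With the tool pointing down it reaches from about 0.3 to 0.75 m from the base axis. Payload 8.5 kg.
Tool frame: the origin (TCP) lies midway between the tips of the shut fingers; the grasp point (between the pads) lies 19 mm behind it (env.pinch_z is the z of the grasp point in the tool frame, in m); z points along the fingers, y is the line along which they close (so a half turn about z gives the same grasp; the last joint's range is limited). The gripper opens to 85 mm and grips with 20 to 120 N. Pads are 22 mm wide; open, the fingers measure 114 mm over their backs; the gripper's body (76 mm by 85 mm) begins 54 mm behind the grasp point. The pads swing forward as they close: fully open they stand 13 mm farther back than shut.
Start: joints at [62.836, 21.807, 74.336, -0, 83.858, -12.336], TCP at [0.141, 0.532, 0.231] pointing down, gripper open.
Joint ranges: [-178.18, 178.18], [-50.72, 133.34], [12.68, 142.11], [-81.47, 261.47], [9.98, 163.14], [-165.26, 165.26]. Speed limits (degrees/s): [136.94, 136.94, 180, 180, 180, 180].

INTERFACE

Orientations are given as a 3x3 rotation matrix whose columns are the frame's x, y, z axes.
In Python, from rig import env gives the robot as it stands.
- The arm moves only by the tool arm_command, never from a script. Its argument "deltas" is a list of rows, each an object of numbers: "rx", "ry", "rz": the turn, a rotation vector about the tool's x, y, z in rad; "dx", "dy", "dz": the shift along the tool's x, y, z in m; "fingers": the finger opening in m, from 0 to 0.0854. In form: [{"rx": .., "ry": .., "rz": .., "dx": .., "dy": .., "dz": .., "fingers": ..}, ...]. A call has 1 to 12 rows; each row shifts and turns the commanded pose from where the row before left it, along the tool's axes as they then stand; what a row does not reach is not made up. A row lasts 1/10 s, in which the tool goes at most 50 mm and 8.59 degrees, less where a joint would pass 70% of its speed; a pose out of reach is approached as far as the arm can. A call is refused whole if a number of a shift passes 0.05 or a number of a turn 0.15, either way. A call with a gripper value outside its range is refused whole. The fingers move at their own pace and stop on an object; "squeeze" is the grip in N (left out, the last holds). Time passes only in rows, so rows that do not move let the fingers close. It gives the time, the measured TCP pose, the force, the opening and the grip force at its end, in the units of the state.
- env.observe(): the state, without advancing time (a new reading comes with each control period).
- env.get_image(name): name is "scene" or "side" or "wrist"; returns a dict with "color" (420x560x3 uint8, blue, green, red), "camera_matrix" (3x3 intrinsics, pixels), "eye" and "orientation" of the camera in the world. Camera axes: x right, y up, looking along -z (the intrinsics and any distortion apply to the point x, -y, -z); pixel columns grow to the right and rows downward; lengths in m; the calibration is good to about 2 mm. A picture is of the moment at which its call begins. There is no depth.
- env.close_job(): hands the job in; it is judged then, once.
Trained networks look in a picture, given as the dict that the camera call returned (one of the last four; its "shot" number tells which), for a name from the list of things; names that differ only in an ending like _2 or _b are one class to them, and where a whole thing is asked for, a point or a joint stands for the part that bears it (a point fixed in the world has none). Each returns a list of dicts, best first, with "p" (0 to 1); they miss things now and then, are a little off and sometimes report something else, mostly with a low value. They report only what shows in the picture. A call takes as long as a camera call.
- env.look_for(query, picture): "box" ([left, top, right, bottom] in pixels, round what is visible of it).
- env.tip_of(query, picture): "location" ([column, row] in pixels: a listed point, or the origin of a listed thing).
The state is a dict: "time_s": time; "q": joint angles; "qvel": joint speeds; "joint_efforts": joint torques, N m; "position": TCP position; "tool_rot": TCP orientation; "ft_force": force on the tool from outside, world axes, zero at the start; "wrist_torque": the same for the moment, N m; "grip_width": finger opening in m; "gripper_force": force on a finger pad.
Only numpy, scipy, OpenCV 4.12 (cv2) and the standard library are available. Lean on these libraries where they do the work, as an engineer would, in place of code of your own. Each camera call takes 0.05 s, during which the arm holds its last target. There are 200 camera calls.

TASK

The crew's yellow gas meter is only lying in the mouth of its charging dock: the dock's spring latch (red knob) is down and bars the way. Pull the red knob up, twist it counter-clockwise as seen from above until its bolt drops into the rest notch and stays parked there, and let go; then push the meter straight in until the side ball clicks into its boot and it is fully home. Leave the latch parked, so that the meter can be pulled straight out at the next call, and do not disturb the other things on the table.

Things in the scene. Friction and masses are not known exactly. Their poses are not given: they have to be found in the camera images.
- dock: Grey charging dock fixed to the table, 193 mm long (x -97 to +96), 98 wide without the latch. Origin on the table top, channel centre line, in the latch bolt's plane; x points the way the meter goes in, y left, z up. Channel 78 mm wide, floor at z = 6, walls 8 thick up to z = 20, flared mouth at x = -85, back stop at x = +51.5 (front of the 48 mm high charger head).
- dock_seat (a point): Point on the channel floor, centre line, x = +50 mm in the dock's frame: where meter_nose is when the meter is home. Three sprung contacts in the back stop then push the meter back with 1 to 2 N; the ball holds it.
- meter: Yellow gas meter (112x62x32 mm) lying face up in a black rubber boot; one loose body, 0.28 kg, 124x76x35 mm over all. Origin at the centre of the boot's underside, x towards the nose that goes in first, z up. It starts in the dock's mouth, between the walls (1 mm play a side), nose 4 to 16 mm before the bolt's plane. Boot: walls 14 mm high; notches for ball (right) and bolt (left).
- meter_nose (a point): Middle of the nose end of the boot, at its underside. The ball notch lies 20 mm behind it in the boot's right side (12.6 mm long), the notch for the latch bolt 50 mm behind it in the left side.
- meter_tail (a point): Middle of the tail end of the boot, at its underside, 124 mm behind meter_nose. The flat tail (boot wall 64 mm wide, 14 mm high, the meter's end above it) is where to push; no grasp is needed. When the meter is home it lies at x = -74 mm in the dock's frame, about 10 mm inside the mouth.
- latch_grip (a point): Point on the knob's axis at the height to grip (z = 62 mm, latch down). Red round knob, 28 mm in diameter, from z = 50 to 74 mm, upright axis at x = 0, y = +58 mm in the dock's frame, left of the channel; a white line on its top points to the bolt's side. Its z axis is up.
- bolt_tip (a point): Tip of the steel bolt (8 mm round bar) that stands out 25.5 mm sideways from the knob's axis; latch down, it points across the channel through a slot in the left wall, 14 mm above the table, and bars the meter.
- latch_bolt (a joint): Lift of the knob and bolt in m, 0 down to 0.016 at most. A spring pulls it down (4 N at 0, 9 N at the top). The bolt must be lifted more than 0.010 to leave its slot and turn; parked in the rest notch it stays at about 0.0075.
- latch_knob (a joint): Turn of knob and bolt in rad, counter-clockwise from above, 0 barring the channel, stop at 1.45. It turns only while lifted; the rest notch, about 2 mm deep in the rim of the crown, is at 1.22 (70 degrees), the bolt then pointing nearly along the wall towards the back.
- side_ball (a joint): How far the 16 mm steel ball in the right wall (x = +30 mm in the dock's frame) is pushed in, m, 0 to 0.0055. At 0 it stands 5.5 mm out of the wall; 0.002 to 0.004 while the boot's side runs over it; under 0.001 once clicked into the boot's notch. Passing it takes about 6 to 15 N of push.
- carton: Green and white carton, 62x115x32 mm, bystander; origin at the centre of its underside.
- cup: Purple mug, 86x125x96 mm, bystander; origin at the centre of its underside.
- radio: Black handheld radio lying down, 247x60x37 mm, bystander.
- sample_tin: Round grey tin, 61 mm across, 36 mm high, bystander.
- flashlight: Black torch lying down, 114 mm long, 29 mm thick, bystander.

How it is judged (in metres and radians):
On the way, in this order (a step that is already met when the one before it is completed fails the run):
1. the latch is parked: lifted and turned into its rest notch, and the gripper has let go of it (value of joint latch_bolt between 0.004 and 0.009 m and value of joint latch_knob above 1.05 rad and contact force between the fingers and latch_bolt below 0.3 N), for 0.2 s.
2. the meter is pushed home and the ball has clicked into its boot (horizontal distance between meter_nose and dock_seat below 0.004 m and value of joint side_ball below 0.0015 m and angle between the x axis of meter and the x axis of dock, either way round below 0.05 rad and z of meter_nose in the frame of dock below 0.01 m), for 0.2 s.
At the end, for the whole second after the job is handed in: The meter lies at rest in the dock with its nose within 4 mm of the seat point, straight to 3 degrees and down on the channel floor, the side ball sprung back into the boot's notch (pushed in less than 1.5 mm); the latch stays parked in its rest notch (turned more than 1.05 rad, lifted 4 to 9 mm) (all of step 2 and value of joint latch_bolt between 0.004 and 0.009 m and value of joint latch_knob above 1.05 rad and linear speed of meter below 0.01 m/s); the robot touches nothing.
It fails at once if a bystander (carton, mug, radio, tin, torch) is moved more than 30 mm (distance of any of carton, cup, radio, sample_tin, flashlight from where it was at the start of the episode above 0.03 m).
It also fails if it takes over 61 s, if anything falls off the work surface, if the arm or the gripper's body presses on something with over 40 N, if the wrist force passes 120 N, or if a joint passes its speed limit or range.

## Working session

There is one attempt and no reset: what is moved stays moved. The work goes in short steps, Python scripts to look and compute and a tool call to move; the robot and the scene stay as the last step left them, time stands still between calls to the robot, and variables do not carry over. Pictures are saved under pics/ and viewed, at most 13 in all, crops included, and the job is handed in when it is done.

Besides the shell and the picture viewer there is one more tool, called after ">>>" as a command line: name --argument value ..., lists and objects as JSON in quotes. arm_command: Moves the arm, as the interface text tells. Its arguments: {"type":"object","properties":{"deltas":{"type":"array"},"squeeze":{"type":"number"}},"required":["deltas"]}

```bash
mkdir -p pics; cat > h.py <<'E'
from rig import env
import numpy as np, cv2
def ray(pic,uv):
    K=np.array(pic["camera_matrix"]);R=np.array(pic["orientation"])
    d=np.linalg.inv(K)@np.array([uv[0],uv[1],1.]);d=R@np.array([d[0],-d[1],-d[2]])
    return np.array(pic["eye"]),d/np.linalg.norm(d)
def atz(pic,uv,z):
    e,d=ray(pic,uv);return e+d*(z-e[2])/d[2]
def proj(pic,P):
    K=np.array(pic["camera_matrix"]);R=np.array(pic["orientation"])
    c=R.T@(np.array(P)-np.array(pic["eye"]));p=K@np.array([c[0],-c[1],-c[2]]);return p[:2]/p[2]
E
python3 - <<'E'
from h import *
np.set_printoptions(precision=4,suppress=True)
ims=[]
Z={"latch_grip":.062,"meter_nose":.006,"meter_tail":.006,"dock_seat":.006,"dock":0,"meter":.006,"bolt_tip":.014,"carton":0,"cup":0,"radio":0,"sample_tin":0,"flashlight":0}
for n in ["scene","side","wrist"]:
    p=env.get_image(n);cv2.imwrite(f"pics/{n}0.png",p["color"]);print(n,np.array(p["eye"]))
    for q,z in Z.items():
        for r in env.tip_of(q,p)[:1]: print(q,round(r["p"],2),np.array(r["location"]),atz(p,r["location"],z))
print(env.observe()["tool_rot"], env.pinch_z)
E
```

```text
scene [-0.2445 -0.8364  0.8041]
latch_grip 0.68 [214.7 204.9] [0.4199 0.2828 0.062 ]
meter_nose 0.88 [310.5 246.6] [ 0.5574 -0.0426  0.006 ]
meter_tail 0.72 [277.  260.8] [ 0.4304 -0.0316  0.006 ]
dock_seat 0.68 [327.5 243.2] [ 0.6115 -0.0635  0.006 ]
dock 0.92 [312.2 248.9] [ 0.559  -0.0489  0.    ]
meter 0.91 [293.8 256. ] [ 0.4848 -0.0458  0.006 ]
bolt_tip 0.57 [306.5 240.1] [ 0.5641 -0.0168  0.014 ]
carton 0.61 [254.7 203.2] [0.5953 0.2935 0.    ]
cup 0.63 [394.1 281.4] [ 0.6283 -0.3099  0.    ]
radio 0.87 [231.5 185.8] [0.6087 0.4613 0.    ]
sample_tin 0.56 [216.8 204.7] [0.4821 0.3727 0.    ]
flashlight 0.62 [192.3 194.8] [ 0.4521  0.4949 -0.    ]
side [0.1735 1.275  0.7559]
latch_grip 0.46 [273.8 195.6] [0.5674 0.0287 0.062 ]
meter_nose 0.68 [284.2 199.5] [ 0.5625 -0.0574  0.006 ]
meter_tail 0.81 [326.7 209. ] [ 0.4303 -0.0381  0.006 ]
dock 0.6 [281.2 205.9] [ 0.5629 -0.028   0.    ]
meter 0.7 [305.4 205.1] [ 0.4942 -0.0426  0.006 ]
bolt_tip 0.56 [277.7 202. ] [ 0.5721 -0.0231  0.014 ]
carton 0.68 [236.1 267. ] [0.5797 0.2944 0.    ]
cup 0.92 [287. 166.] [ 0.6236 -0.2977  0.    ]
radio 0.62 [187.2 318. ] [0.6126 0.4968 0.    ]
sample_tin 0.8 [267.3 293.9] [0.4758 0.3705 0.    ]
flashlight 0.8 [248.7 339.1] [ 0.4669  0.5186 -0.    ]
wrist [0.0676 0.5511 0.3744]
[[-0.9667  0.2559 -0.    ]
 [ 0.2559  0.9667 -0.    ]
 [ 0.     -0.     -1.    ]] -0.0187
```

View scene.

```bash
python3 - <<'E'
from h import *
a=cv2.imread("pics/scene0.png")[150:320,160:440];b=cv2.imread("pics/side0.png")[130:330,160:440]
cv2.imwrite("pics/v1.png",np.vstack([cv2.resize(x,None,fx=1.58,fy=1.58,interpolation=cv2.INTER_CUBIC) for x in(a,b)]))
E
```

```text
(no output)
```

View pics/v1.png

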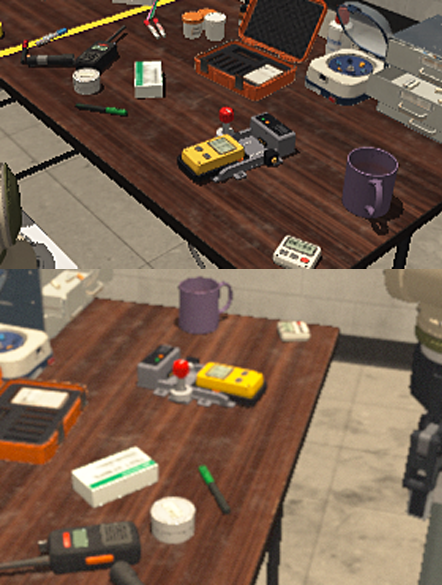

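>>> arm_command --deltas '[{"dx": -0.02,"dy": -0.014},{"dx": -0.038,"dy": -0.0265},{"dx": -0.038,"dy": -0.0265},{"dx": -0.038,"dy": -0.0265},{"dx": -0.038,"dy": -0.0265},{"dx": -0.038,"dy": -0.0265},{"dx": -0.038,"dy": -0.0265},{"dx": -0.038,"dy": -0.0265},{"dx": -0.038,"dy": -0.0265},{"dx": -0.038,"dy": -0.0265},{"dx": -0.038,"dy": -0.0265},{"dx": -0.038,"dy": -0.0265}]'

```text
invalid input
```

>>> arm_command --deltas '[{"dx": -0.038,"dy": -0.0265,"fingers": 0.055},{"dx": -0.038,"dy": -0.0265},{"dx": -0.02,"dy": -0.014,"rz": -0.14},{}]'

```text
invalid input
```

```bash
cat > m.py <<'E'
from h import *
np.set_printoptions(precision=4,suppress=True)
Z={"latch_grip":.062,"meter_nose":.006,"meter_tail":.006,"dock_seat":.006,"dock":0,"meter":.006,"bolt_tip":.014}
P={n:env.get_image(n) for n in ["scene","side","wrist"]}
for n,p in P.items():
    for q,z in Z.items():
        for r in env.tip_of(q,p)[:1]: print(n,q,round(r["p"],2),np.array(r["location"]),atz(p,r["location"],z))
    hsv=cv2.cvtColor(p["color"],cv2.COLOR_BGR2HSV)
    m=(((hsv[...,0]<6)|(hsv[...,0]>174))&(hsv[...,1]>170)&(hsv[...,2]>90)).astype(np.uint8)
    k,l,s,c=cv2.connectedComponentsWithStats(m)
    for i in np.argsort(-s[1:,4])[:3]+1: print(n,"red",s[i],c[i],atz(p,c[i],.062),atz(p,c[i],.074))
cv2.imwrite("pics/w1.png",P["wrist"]["color"])
o=env.observe();print(o["position"],o["tool_rot"],o["q"],o["time_s"],o["ft_force"])
E
python3 m.py
```

```text
scene latch_grip 0.43 [303.7 224.9] [0.5655 0.0001 0.062 ]
scene meter_nose 0.59 [309.  249.5] [ 0.5432 -0.0508  0.006 ]
scene dock_seat 0.71 [328.1 243.7] [ 0.611  -0.0666  0.006 ]
scene dock 0.8 [312.5 248.5] [ 0.5612 -0.048   0.    ]
scene meter 0.76 [293.1 254.8] [ 0.4872 -0.0399  0.006 ]
scene bolt_tip 0.53 [307.6 241.7] [ 0.5607 -0.0255  0.014 ]
scene red [299 217   9  11  70] [302.6143 221.9286] [0.5748 0.0151 0.062 ] [0.5615 0.0014 0.074 ]
scene red [492  45  24   7  68] [502.8824  47.7059] [3.9015 1.011  0.062 ] [3.8345 0.9811 0.074 ]
scene red [ 56 121  11   4  16] [ 60.8125 122.1875] [0.2834 1.4515 0.062 ] [0.2748 1.4145 0.074 ]
side latch_grip 0.55 [324.4 206.9] [0.4195 0.0506 0.062 ]
side meter_nose 0.75 [284.7 202.8] [ 0.5554 -0.0384  0.006 ]
side meter_tail 0.69 [326.8 214.6] [ 0.4231 -0.0069  0.006 ]
side dock_seat 0.95 [264.8 199. ] [ 0.6182 -0.0436  0.006 ]
side dock 0.69 [279.6 201.9] [ 0.5744 -0.0498  0.    ]
side meter 0.64 [307.7 205.7] [ 0.487  -0.0411  0.006 ]
side bolt_tip 0.57 [285.7 166.3] [ 0.6187 -0.2651  0.014 ]
side red [  53  193   53   44 1467] [ 78.0913 215.2638] [1.0191 0.2801 0.062 ] [1.0045 0.2973 0.074 ]
side red [487   0  20  57 444] [496.9392  24.2072] [-0.1458 -2.8081  0.062 ] [-0.1403 -2.7375  0.074 ]
side red [216 376  23  18 159] [227.7233 383.9057] [0.4403 0.6912 0.062 ] [0.4357 0.7013 0.074 ]
[0.1408 0.5317 0.2313] [[-0.9667  0.2559 -0.    ]
 [ 0.2559  0.9667 -0.    ]
 [-0.     -0.     -1.    ]] [ 62.8366  21.8091  74.3354  -0.001   83.8576 -12.3348] 3.15 [ 0.5826 -0.0899 -0.2629]
```

View pics/w1.png

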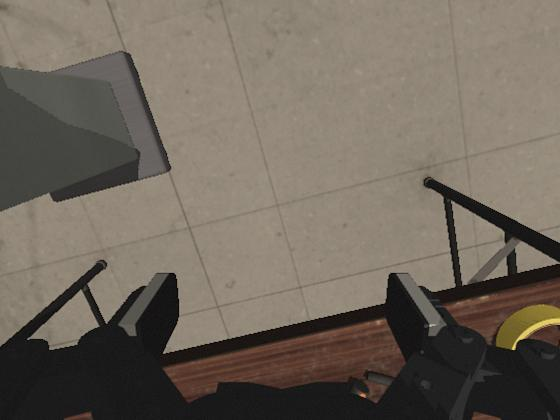

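>>> arm_command --deltas '[{"rx": 0,"ry": 0,"rz": 0,"dx": -0.02,"dy": -0.014,"dz": 0,"fingers": 0.055},{"rx": 0,"ry": 0,"rz": 0,"dx": -0.038,"dy": -0.0265,"dz": 0,"fingers": 0.055},{"rx": 0,"ry": 0,"rz": 0,"dx": -0.038,"dy": -0.0265,"dz": 0,"fingers": 0.055},{"rx": 0,"ry": 0,"rz": 0,"dx": -0.038,"dy": -0.0265,"dz": 0,"fingers": 0.055},{"rx": 0,"ry": 0,"rz": 0,"dx": -0.038,"dy": -0.0265,"dz": 0,"fingers": 0.055},{"rx": 0,"ry": 0,"rz": 0,"dx": -0.038,"dy": -0.0265,"dz": 0,"fingers": 0.055},{"rx": 0,"ry": 0,"rz": 0,"dx": -0.038,"dy": -0.0265,"dz": 0,"fingers": 0.055},{"rx": 0,"ry": 0,"rz": 0,"dx": -0.038,"dy": -0.0265,"dz": 0,"fingers": 0.055},{"rx": 0,"ry": 0,"rz": 0,"dx": -0.038,"dy": -0.0265,"dz": 0,"fingers": 0.055},{"rx": 0,"ry": 0,"rz": 0,"dx": -0.038,"dy": -0.0265,"dz": 0,"fingers": 0.055},{"rx": 0,"ry": 0,"rz": 0,"dx": -0.038,"dy": -0.0265,"dz": 0,"fingers": 0.055},{"rx": 0,"ry": 0,"rz": 0,"dx": -0.038,"dy": -0.0265,"dz": 0,"fingers": 0.055}]' --squeeze 40

```text
time_s: 4.35
position: [0.487, 0.1225, 0.2315]
tool_rot: [[-0.967, 0.256, 0.0], [0.256, 0.967, 0.0], [-0.0, 0.0, -1.0]]
ft_force: [0.1, 0.4, 0.6]
grip_width: 0.055
gripper_force: 0.0
```

>>> arm_command --deltas '[{"rx": 0,"ry": 0,"rz": 0,"dx": -0.032,"dy": -0.026,"dz": 0,"fingers": 0.055},{"rx": 0,"ry": 0,"rz": 0,"dx": -0.032,"dy": -0.026,"dz": 0,"fingers": 0.055},{"rx": 0,"ry": 0,"rz": -0.14,"dx": -0.032,"dy": -0.026,"dz": 0,"fingers": 0.055},{"rx": 0,"ry": 0,"rz": 0,"dx": 0,"dy": 0,"dz": 0,"fingers": 0.055},{"rx": 0,"ry": 0,"rz": 0,"dx": 0,"dy": 0,"dz": 0,"fingers": 0.055}]'

```text
time_s: 4.85
position: [0.5589, 0.0238, 0.2309]
tool_rot: [[-0.993, 0.121, -0.001], [0.121, 0.993, 0.0], [0.001, 0.0, -1.0]]
ft_force: [-0.2, 0.6, -0.3]
grip_width: 0.0554
gripper_force: 0.0
```

```bash
sed -i 's/in \["scene","side","wrist"\]/in ["wrist"]/' m.py; python3 m.py
```

```text
wrist latch_grip 0.7 [275.  204.2] [0.5709 0.0165 0.062 ]
wrist meter_nose 0.56 [247.7 189. ] [ 0.5664 -0.0132  0.006 ]
wrist meter_tail 0.82 [220.7  53. ] [ 0.4314 -0.0191  0.006 ]
wrist dock_seat 0.73 [222.3 231.3] [ 0.6104 -0.0482  0.006 ]
wrist dock 0.94 [220.  188.7] [ 0.5638 -0.0437  0.    ]
wrist meter 0.74 [220.2 123. ] [ 0.4954 -0.0306  0.006 ]
wrist bolt_tip 0.79 [253.1 188.7] [ 0.5649 -0.0066  0.014 ]
wrist red [259 188  27  34 511] [273.0157 204.593 ] [0.5711 0.0146 0.062 ] [0.5677 0.0153 0.074 ]
wrist red [286 197   3   4   9] [287.3333 198.4444] [0.5669 0.0283 0.062 ] [0.5637 0.0285 0.074 ]
wrist red [289 202   1   4   4] [289.  203.5] [0.5718 0.0293 0.062 ] [0.5685 0.0294 0.074 ]
[0.5586 0.0248 0.2315] [[-0.993   0.1179  0.0003]
 [ 0.1179  0.993  -0.    ]
 [-0.0003  0.     -1.    ]] [ -9.5867  22.7186  72.8401   0.0017  84.4263 -92.8157] 5.25 [-0.4636 -0.2909  0.1682]
```

View pics/w1.png

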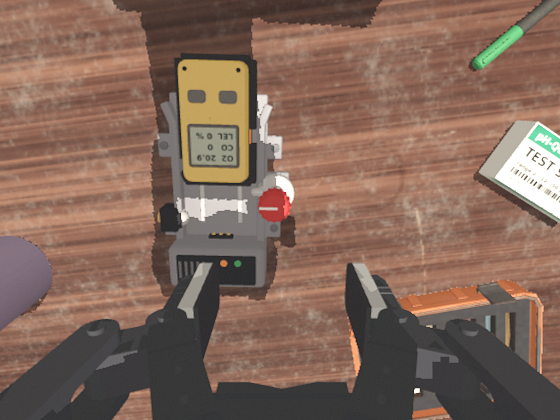

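>>> arm_command --deltas '[{"rx": 0,"ry": 0,"rz": 0,"dx": -0.0135,"dy": -0.0083,"dz": 0,"fingers": 0.046},{"rx": 0,"ry": 0,"rz": 0.12,"dx": 0,"dy": 0,"dz": 0.03,"fingers": 0.046},{"rx": 0,"ry": 0,"rz": 0.12,"dx": 0,"dy": 0,"dz": 0.04,"fingers": 0.046},{"rx": 0,"ry": 0,"rz": 0.12,"dx": 0,"dy": 0,"dz": 0.04,"fingers": 0.046},{"rx": 0,"ry": 0,"rz": 0,"dx": 0,"dy": 0,"dz": 0.02,"fingers": 0.046},{"rx": 0,"ry": 0,"rz": 0,"dx": 0,"dy": 0,"dz": 0,"fingers": 0.046},{"rx": 0,"ry": 0,"rz": 0,"dx": 0,"dy": 0,"dz": 0,"fingers": 0.046}]'

```text
time_s: 5.95
position: [0.5717, 0.0145, 0.1022]
tool_rot: [[-0.888, 0.46, 0.001], [0.46, 0.888, -0.0], [-0.001, 0.0, -1.0]]
ft_force: [-0.2, -1.2, 1.1]
grip_width: 0.0457
gripper_force: 0.0
```

```bash
python3 - <<'E'
from h import *
np.set_printoptions(precision=4,suppress=True)
p=env.get_image("wrist");im=p["color"].copy()
o=env.observe();print(o["position"],o["tool_rot"],o["q"],o["time_s"])
for r in env.tip_of("latch_grip",p)[:2]: print(r,atz(p,r["location"],.062))
t=np.arange(0,6.3,.1)
for c,col in (((.571,.0152),(255,255,0)),):
  for z in(.05,.074):
    for a in t:
        u=proj(p,[c[0]+.014*np.cos(a),c[1]+.014*np.sin(a),z]);cv2.circle(im,tuple(int(round(v)) for v in u),1,col,-1)
R=np.array(o["tool_rot"]);print("tcp px",proj(p,o["position"]))
cv2.imwrite("pics/w2.png",im)
E
```

```text
[0.572  0.0145 0.1028] [[-0.8878  0.4603  0.0025]
 [ 0.4603  0.8878 -0.0005]
 [-0.0024  0.0007 -1.    ]] [-10.4022  30.8883  81.873    0.0004  67.0938 -72.9987] 6.0
{'location': [284.4, 247.5], 'p': 0.73} [0.5736 0.0151 0.062 ]
tcp px [282.2612 280.7944]
```

View pics/w2.png

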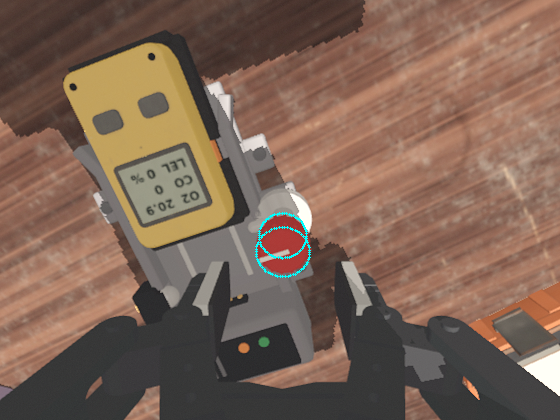

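The red knob at (283,245) matches the overlaid model of radius 14 mm at (0.571, 0.015), and it lies between the pads. I'll go down and grip.

>>> arm_command --deltas '[{"rx": 0,"ry": 0,"rz": 0,"dx": 0.0005,"dy": 0.0005,"dz": 0.03,"fingers": 0.046},{"rx": 0,"ry": 0,"rz": 0,"dx": 0,"dy": 0,"dz": 0.019,"fingers": 0.046},{"rx": 0,"ry": 0,"rz": 0,"dx": 0,"dy": 0,"dz": 0.01,"fingers": 0.046},{"rx": 0,"ry": 0,"rz": 0,"dx": 0,"dy": 0,"dz": 0,"fingers": 0.046},{"rx": 0,"ry": 0,"rz": 0,"dx": 0,"dy": 0,"dz": 0,"fingers": 0.02},{"rx": 0,"ry": 0,"rz": 0,"dx": 0,"dy": 0,"dz": 0,"fingers": 0.02},{"rx": 0,"ry": 0,"rz": 0,"dx": 0,"dy": 0,"dz": 0,"fingers": 0.02},{"rx": 0,"ry": 0,"rz": 0,"dx": 0,"dy": 0,"dz": 0,"fingers": 0.02},{"rx": 0,"ry": 0,"rz": 0,"dx": 0,"dy": 0,"dz": 0,"fingers": 0.02}]' --squeeze 45

```text
time_s: 6.95
position: [0.5719, 0.015, 0.0438]
tool_rot: [[-0.888, 0.461, 0.003], [0.461, 0.888, -0.0], [-0.003, 0.001, -1.0]]
ft_force: [-1.3, 0.5, 6.4]
grip_width: 0.0263
gripper_force: 44.5
```

>>> arm_command --deltas '[{"rx": 0,"ry": 0,"rz": 0,"dx": 0,"dy": 0,"dz": -0.005,"fingers": 0.02},{"rx": 0,"ry": 0,"rz": 0,"dx": 0,"dy": 0,"dz": -0.005,"fingers": 0.02},{"rx": 0,"ry": 0,"rz": 0,"dx": 0,"dy": 0,"dz": -0.0035,"fingers": 0.02},{"rx": 0,"ry": 0,"rz": 0,"dx": 0,"dy": 0,"dz": 0,"fingers": 0.02},{"rx": 0,"ry": 0,"rz": 0,"dx": 0,"dy": 0,"dz": 0,"fingers": 0.02}]'

```text
time_s: 7.45
position: [0.5712, 0.0152, 0.0557]
tool_rot: [[-0.888, 0.461, 0.0], [0.461, 0.888, 0.0], [-0.0, 0.0, -1.0]]
ft_force: [5.3, 0.8, -8.1]
grip_width: 0.0264
gripper_force: 44.8
```

>>> arm_command --deltas '[{"rx": 0,"ry": 0,"rz": 0,"dx": 0,"dy": 0,"dz": -0.001,"fingers": 0.02},{"rx": 0,"ry": 0,"rz": -0.137,"dx": 0,"dy": 0,"dz": 0,"fingers": 0.02},{"rx": 0,"ry": 0,"rz": -0.137,"dx": 0,"dy": 0,"dz": 0,"fingers": 0.02},{"rx": 0,"ry": 0,"rz": -0.137,"dx": 0,"dy": 0,"dz": 0,"fingers": 0.02},{"rx": 0,"ry": 0,"rz": -0.137,"dx": 0,"dy": 0,"dz": 0,"fingers": 0.02},{"rx": 0,"ry": 0,"rz": -0.137,"dx": 0,"dy": 0,"dz": 0,"fingers": 0.02},{"rx": 0,"ry": 0,"rz": -0.137,"dx": 0,"dy": 0,"dz": 0,"fingers": 0.02},{"rx": 0,"ry": 0,"rz": -0.137,"dx": 0,"dy": 0,"dz": 0,"fingers": 0.02},{"rx": 0,"ry": 0,"rz": -0.137,"dx": 0,"dy": 0,"dz": 0,"fingers": 0.02},{"rx": 0,"ry": 0,"rz": -0.137,"dx": 0,"dy": 0,"dz": 0,"fingers": 0.02},{"rx": 0,"ry": 0,"rz": 0,"dx": 0,"dy": 0,"dz": 0,"fingers": 0.02},{"rx": 0,"ry": 0,"rz": 0,"dx": 0,"dy": 0,"dz": 0,"fingers": 0.02}]'

```text
time_s: 8.65
position: [0.5713, 0.0147, 0.0565]
tool_rot: [[-0.729, -0.685, 0.0], [-0.685, 0.729, -0.001], [0.0, -0.001, -1.0]]
ft_force: [5.4, -1.6, -8.9]
grip_width: 0.0264
gripper_force: 44.9
```

```bash
python3 - <<'E'
from h import *
p=env.get_image("wrist");cv2.imwrite("pics/w3.png",p["color"])
o=env.observe();print(o["wrist_torque"],o["ft_force"],o["q"])
E
```

```text
[-0.21402164 -1.00500204  0.04685718] [ 4.56632266 -1.55750379 -9.38685812] [-1.03738171e+01  3.42414857e+01  8.47411310e+01 -4.17552893e-02
  6.09834420e+01 -1.43568570e+02]
```

View pics/w3.png

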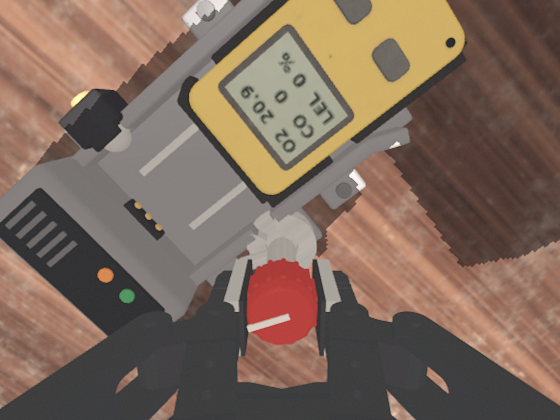

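>>> arm_command --deltas '[{"rx": 0,"ry": 0,"rz": 0,"dx": 0,"dy": 0,"dz": 0.002,"fingers": 0.02},{"rx": 0,"ry": 0,"rz": 0,"dx": 0,"dy": 0,"dz": 0.0015,"fingers": 0.02},{"rx": 0,"ry": 0,"rz": 0,"dx": 0,"dy": 0,"dz": 0.001,"fingers": 0.02},{"rx": 0,"ry": 0,"rz": 0,"dx": 0,"dy": 0,"dz": 0,"fingers": 0.02},{"rx": 0,"ry": 0,"rz": 0,"dx": 0,"dy": 0,"dz": 0,"fingers": 0.02}]'

```text
time_s: 9.2
position: [0.5713, 0.0147, 0.0522]
tool_rot: [[-0.729, -0.685, 0.001], [-0.685, 0.729, -0.001], [0.0, -0.001, -1.0]]
ft_force: [4.7, -1.8, -7.8]
grip_width: 0.0263
gripper_force: 45.1
```

>>> arm_command --deltas '[{"rx": 0,"ry": 0,"rz": 0,"dx": 0,"dy": 0,"dz": 0.001,"fingers": 0.02},{"rx": 0,"ry": 0,"rz": 0,"dx": 0,"dy": 0,"dz": 0.0005,"fingers": 0.02},{"rx": 0,"ry": 0,"rz": 0,"dx": 0,"dy": 0,"dz": 0,"fingers": 0.02}]'

```text
time_s: 9.5
position: [0.5714, 0.0148, 0.0514]
tool_rot: [[-0.729, -0.685, 0.001], [-0.685, 0.729, -0.001], [-0.0, -0.001, -1.0]]
ft_force: [2.7, -2.9, 1.2]
grip_width: 0.026
gripper_force: 45.8
```

>>> arm_command --deltas '[{"rx": 0,"ry": 0,"rz": 0,"dx": 0,"dy": 0,"dz": 0,"fingers": 0.046},{"rx": 0,"ry": 0,"rz": 0,"dx": 0,"dy": 0,"dz": 0,"fingers": 0.046},{"rx": 0,"ry": 0,"rz": 0,"dx": 0,"dy": 0,"dz": 0,"fingers": 0.046},{"rx": 0,"ry": 0,"rz": 0,"dx": 0,"dy": 0,"dz": 0,"fingers": 0.046},{"rx": 0,"ry": 0,"rz": 0,"dx": 0,"dy": 0,"dz": -0.02,"fingers": 0.046},{"rx": 0,"ry": 0,"rz": 0.14,"dx": 0,"dy": 0,"dz": -0.035,"fingers": 0.046},{"rx": 0,"ry": 0,"rz": 0.14,"dx": 0,"dy": 0,"dz": -0.035,"fingers": 0.046},{"rx": 0,"ry": 0,"rz": 0.14,"dx": 0,"dy": 0,"dz": -0.02,"fingers": 0.035},{"rx": 0,"ry": 0,"rz": 0.14,"dx": 0,"dy": 0,"dz": 0,"fingers": 0.03},{"rx": 0,"ry": 0,"rz": 0.14,"dx": 0,"dy": 0,"dz": 0,"fingers": 0.03},{"rx": 0,"ry": 0,"rz": 0.14,"dx": 0,"dy": 0,"dz": 0,"fingers": 0.03},{"rx": 0,"ry": 0,"rz": 0.032,"dx": 0,"dy": 0,"dz": 0,"fingers": 0.03}]'

```text
time_s: 10.7
position: [0.5708, 0.0152, 0.1608]
tool_rot: [[-0.993, 0.122, -0.001], [0.122, 0.993, 0.0], [0.001, 0.0, -1.0]]
ft_force: [0.0, 0.5, -0.2]
grip_width: 0.0297
gripper_force: 0.0
```

```bash
sed -i 's/w1.png/w4.png/' m.py; python3 m.py
```

```text
wrist latch_grip 0.56 [283.8 216.8] [0.5734 0.0167 0.062 ]
wrist meter_nose 0.62 [214.7 184.3] [ 0.555  -0.0405  0.006 ]
wrist meter_tail 0.79 [212.1  25. ] [ 0.4332 -0.0207  0.006 ]
wrist dock_seat 0.6 [215.6 244.9] [ 0.6103 -0.0495  0.006 ]
wrist dock 0.87 [216.6 191.8] [ 0.563  -0.0413  0.    ]
wrist meter 0.8 [214.1 108.6] [ 0.4934 -0.0299  0.006 ]
wrist red [ 261  195   42   46 1090] [281.711  217.0358] [0.5733 0.0152 0.062 ] [0.5695 0.0157 0.074 ]
wrist red [281 212   2   1   2] [281.5 212. ] [0.5696 0.0155 0.062 ] [0.5659 0.016  0.074 ]
wrist red [287 209   1   1   1] [287. 209.] [0.5678 0.0197 0.062 ] [0.5643 0.0199 0.074 ]
[0.571  0.0151 0.1608] [[-0.9931  0.117  -0.0001]
 [ 0.117   0.9931  0.    ]
 [ 0.0001  0.     -1.    ]] [-10.354   27.2758  77.5207   0.0002  75.2089 -93.6339] 11.1 [-0.371  -0.0625  0.204 ]
```

View pics/w4.png

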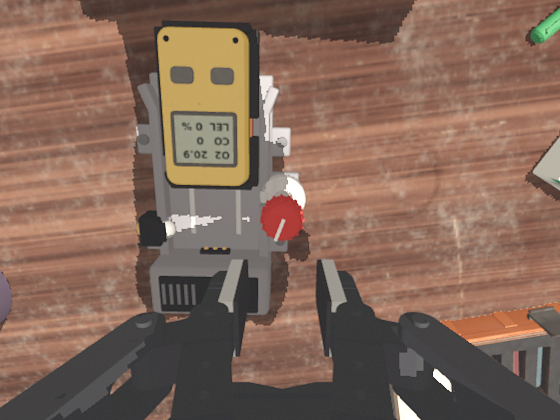

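```bash
python3 - <<'E'
from h import *
p=env.get_image("wrist");out=[]
K=np.array([.5712,.0150])
for yaw in(-7,-9):
    a=np.radians(yaw);X=np.array([np.cos(a),np.sin(a)]);Y=np.array([-np.sin(a),np.cos(a)]);O=K-.058*Y
    im=cv2.resize(p["color"],None,fx=2,fy=2,interpolation=cv2.INTER_CUBIC)
    f=lambda x,y,z:tuple(int(round(2*v+.5)) for v in proj(p,[*(O+x*X+y*Y),z]))
    L=[((-.085,s*.039,.02),(.0515,s*.039,.02)) for s in(-1,1)]+[((-.085,s*.047,.02),(.0515,s*.047,.02)) for s in(-1,1)]+[((.0515,-.045,.048),(.0515,.045,.048)),((-.097,-.045,.006),(-.097,.045,.006))]
    for q,r in L: cv2.line(im,f(*q),f(*r),(255,255,0),1)
    out.append(im[20:560,210:610]); print(yaw,O,O-.074*X)
cv2.imwrite("pics/v5.png",np.hstack(out))
E
```

```text
-7 [ 0.56413158 -0.04256768] [ 0.49068316 -0.03354935]
-9 [ 0.5621268  -0.04228592] [ 0.48903786 -0.03070977]
```

View pics/v5.png

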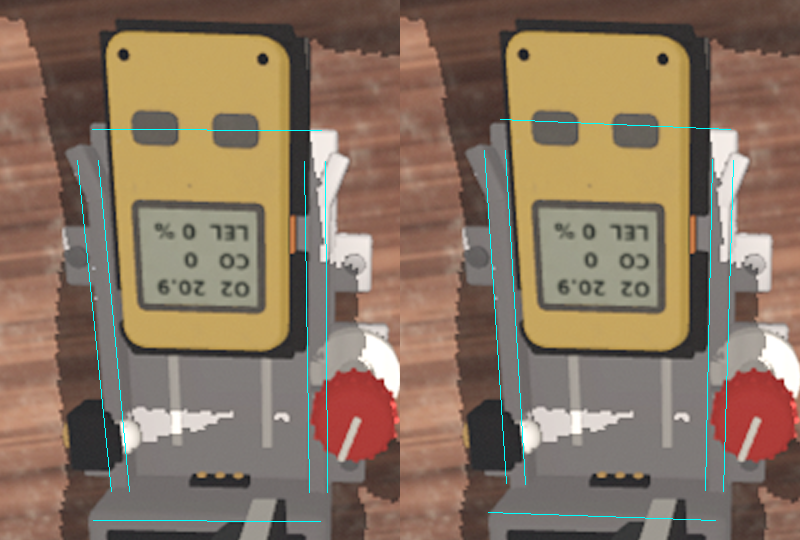

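>>> arm_command --deltas '[{"rx": 0,"ry": 0,"rz": 0,"dx": 0.0352,"dy": -0.0109,"dz": 0,"fingers": 0.024},{"rx": 0,"ry": 0,"rz": 0,"dx": 0.0352,"dy": -0.0109,"dz": 0,"fingers": 0.024},{"rx": 0,"ry": 0,"rz": 0,"dx": 0.0352,"dy": -0.0109,"dz": 0,"fingers": 0.024},{"rx": 0,"ry": 0,"rz": 0,"dx": 0.0352,"dy": -0.0109,"dz": 0,"fingers": 0.024},{"rx": 0,"ry": 0,"rz": 0,"dx": 0.0352,"dy": -0.0109,"dz": 0,"fingers": 0.024},{"rx": 0,"ry": 0,"rz": 0.02,"dx": 0,"dy": 0,"dz": 0.03,"fingers": 0.024},{"rx": 0,"ry": 0,"rz": 0,"dx": 0,"dy": 0,"dz": 0.045,"fingers": 0.024},{"rx": 0,"ry": 0,"rz": 0,"dx": 0,"dy": 0,"dz": 0.04,"fingers": 0.024},{"rx": 0,"ry": 0,"rz": 0,"dx": 0,"dy": 0,"dz": 0.022,"fingers": 0.024},{"rx": 0,"ry": 0,"rz": 0,"dx": 0,"dy": 0,"dz": 0.01,"fingers": 0.024},{"rx": 0,"ry": 0,"rz": 0,"dx": 0,"dy": 0,"dz": 0,"fingers": 0.024},{"rx": 0,"ry": 0,"rz": 0,"dx": 0,"dy": 0,"dz": 0,"fingers": 0.024}]'

```text
time_s: 12.35
position: [0.3901, -0.0184, 0.0142]
tool_rot: [[-0.991, 0.137, 0.0], [0.137, 0.991, -0.0], [-0.0, -0.0, -1.0]]
ft_force: [0.2, 0.1, 0.3]
grip_width: 0.024
gripper_force: 0.0
```

>>> arm_command --deltas '[{"rx": 0,"ry": 0,"rz": 0,"dx": -0.01,"dy": 0,"dz": 0,"fingers": 0.024},{"rx": 0,"ry": 0,"rz": 0,"dx": -0.008,"dy": 0,"dz": 0,"fingers": 0.024},{"rx": 0,"ry": 0,"rz": 0,"dx": -0.005,"dy": 0,"dz": 0,"fingers": 0.024},{"rx": 0,"ry": 0,"rz": 0,"dx": -0.005,"dy": 0,"dz": 0,"fingers": 0.024},{"rx": 0,"ry": 0,"rz": 0,"dx": -0.005,"dy": 0,"dz": 0,"fingers": 0.024},{"rx": 0,"ry": 0,"rz": 0,"dx": -0.005,"dy": 0,"dz": 0,"fingers": 0.024},{"rx": 0,"ry": 0,"rz": 0,"dx": -0.005,"dy": 0,"dz": 0,"fingers": 0.024},{"rx": 0,"ry": 0,"rz": 0,"dx": -0.005,"dy": 0,"dz": 0,"fingers": 0.024},{"rx": 0,"ry": 0,"rz": 0,"dx": -0.005,"dy": 0,"dz": 0,"fingers": 0.024}]'

```text
time_s: 13.25
position: [0.4416, -0.0253, 0.0137]
tool_rot: [[-0.991, 0.137, -0.002], [0.137, 0.991, 0.001], [0.003, 0.0, -1.0]]
ft_force: [-4.7, 0.1, 4.8]
grip_width: 0.0242
gripper_force: 2.6
```

```bash
cat > v.py <<'E'
from h import *
import sys
np.set_printoptions(precision=4,suppress=True)
n=sys.argv[1]
P=[env.get_image(c) for c in("scene","wrist","side")]
a=cv2.resize(P[0]["color"][195:285,250:370],(560,420),interpolation=cv2.INTER_CUBIC)
w=P[1]["color"]
b=cv2.resize(P[2]["color"][160:250,230:350],(400,300),interpolation=cv2.INTER_CUBIC)
cv2.imwrite(f"pics/{n}.png",np.hstack([cv2.resize(w,(400,300)),b]) if len(sys.argv)<3 else np.hstack([cv2.resize(a,(400,300)),b]))
o=env.observe();print(o["position"],o["ft_force"],o["time_s"])
E
python3 v.py v6
```

```text
[ 0.4427 -0.0256  0.0138] [-0.668   0.4026 -0.5239] 13.4
```

View pics/v6.png

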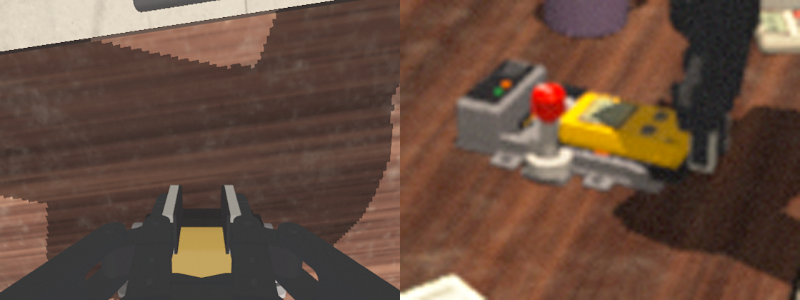

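>>> arm_command --deltas '[{"rx": 0,"ry": 0,"rz": 0,"dx": -0.005,"dy": 0,"dz": 0,"fingers": 0.024},{"rx": 0,"ry": 0,"rz": 0,"dx": -0.005,"dy": 0,"dz": 0,"fingers": 0.024},{"rx": 0,"ry": 0,"rz": 0,"dx": -0.005,"dy": 0,"dz": 0,"fingers": 0.024},{"rx": 0,"ry": 0,"rz": 0,"dx": -0.005,"dy": 0,"dz": 0,"fingers": 0.024},{"rx": 0,"ry": 0,"rz": 0,"dx": -0.004,"dy": 0,"dz": 0,"fingers": 0.024},{"rx": 0,"ry": 0,"rz": 0,"dx": -0.003,"dy": 0,"dz": 0,"fingers": 0.024},{"rx": 0,"ry": 0,"rz": 0,"dx": 0,"dy": 0,"dz": 0,"fingers": 0.024}]'

```text
time_s: 14.1
position: [0.4643, -0.0281, 0.0135]
tool_rot: [[-0.991, 0.136, -0.012], [0.136, 0.991, 0.003], [0.012, 0.001, -1.0]]
ft_force: [-22.3, -0.8, 16.5]
grip_width: 0.0238
gripper_force: 10.8
```

```bash
python3 v.py v7 s
```

```text
[ 0.4643 -0.0281  0.0135] [-21.3908   0.7372  16.4023] 14.25
```

View pics/v7.png

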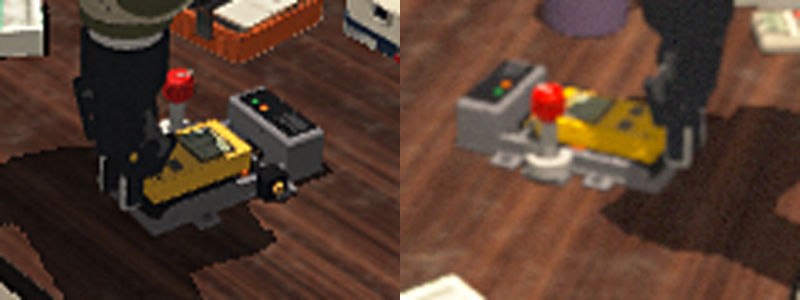

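>>> arm_command --deltas '[{"rx": 0,"ry": 0,"rz": 0,"dx": 0,"dy": 0,"dz": -0.002,"fingers": 0.024},{"rx": 0,"ry": 0,"rz": 0,"dx": -0.002,"dy": 0,"dz": -0.001,"fingers": 0.024},{"rx": 0,"ry": 0,"rz": 0,"dx": 0,"dy": 0,"dz": 0,"fingers": 0.024}]'

```text
time_s: 14.55
position: [0.4697, -0.0293, 0.0164]
tool_rot: [[-0.991, 0.137, -0.004], [0.137, 0.991, 0.001], [0.004, 0.0, -1.0]]
ft_force: [-5.6, -1.5, -1.4]
grip_width: 0.0239
gripper_force: 3.1
```

>>> arm_command --deltas '[{"rx": 0,"ry": 0,"rz": 0,"dx": -0.003,"dy": 0,"dz": 0,"fingers": 0.024},{"rx": 0,"ry": 0,"rz": 0,"dx": -0.003,"dy": 0,"dz": 0,"fingers": 0.024},{"rx": 0,"ry": 0,"rz": 0,"dx": -0.002,"dy": 0,"dz": 0,"fingers": 0.024},{"rx": 0,"ry": 0,"rz": 0,"dx": 0,"dy": 0,"dz": 0,"fingers": 0.024}]'

```text
time_s: 14.95
position: [0.4794, -0.0308, 0.0167]
tool_rot: [[-0.991, 0.137, 0.0], [0.137, 0.991, -0.0], [-0.0, -0.0, -1.0]]
ft_force: [-2.0, 0.3, -1.0]
grip_width: 0.024
gripper_force: 0.9
```

>>> arm_command --deltas '[{"rx": 0,"ry": 0,"rz": 0,"dx": -0.0015,"dy": 0,"dz": 0,"fingers": 0.024},{"rx": 0,"ry": 0,"rz": 0,"dx": 0,"dy": 0,"dz": 0,"fingers": 0.024},{"rx": 0,"ry": 0,"rz": 0,"dx": 0,"dy": 0,"dz": 0,"fingers": 0.024}]'

```text
time_s: 15.25
position: [0.4802, -0.0307, 0.0167]
tool_rot: [[-0.991, 0.137, -0.001], [0.137, 0.991, 0.0], [0.001, 0.0, -1.0]]
ft_force: [-4.2, 0.6, -1.9]
grip_width: 0.024
gripper_force: 2.1
```

```bash
python3 v.py v8 s
```

```text
[ 0.4802 -0.0308  0.0168] [-4.9783  0.0699 -1.1006] 15.4
```

View pics/v8.png

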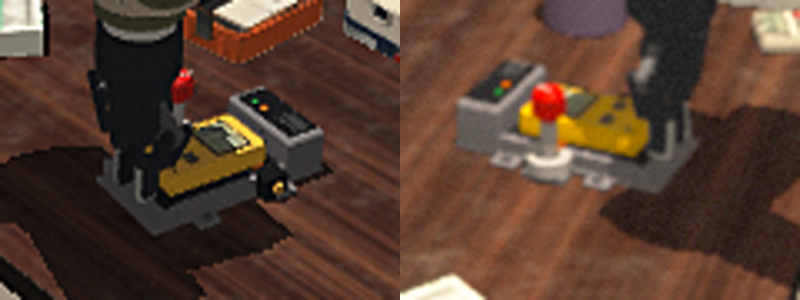

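>>> arm_command --deltas '[{"rx": 0,"ry": 0,"rz": 0,"dx": -0.0015,"dy": 0,"dz": -0.0003,"fingers": 0.024},{"rx": 0,"ry": 0,"rz": 0,"dx": 0,"dy": 0,"dz": 0,"fingers": 0.024},{"rx": 0,"ry": 0,"rz": 0,"dx": 0,"dy": 0,"dz": 0,"fingers": 0.024}]'

```text
time_s: 15.7
position: [0.4808, -0.0307, 0.0168]
tool_rot: [[-0.991, 0.137, -0.003], [0.137, 0.991, 0.001], [0.003, 0.0, -1.0]]
ft_force: [-7.6, 0.8, -0.3]
grip_width: 0.024
gripper_force: 3.7
```

>>> arm_command --deltas '[{"rx": 0,"ry": 0,"rz": 0,"dx": -0.0015,"dy": 0,"dz": -0.0003,"fingers": 0.024},{"rx": 0,"ry": 0,"rz": 0,"dx": 0,"dy": 0,"dz": 0,"fingers": 0.024},{"rx": 0,"ry": 0,"rz": 0,"dx": -0.0015,"dy": 0,"dz": -0.0003,"fingers": 0.024},{"rx": 0,"ry": 0,"rz": 0,"dx": 0,"dy": 0,"dz": 0,"fingers": 0.024},{"rx": 0,"ry": 0,"rz": 0,"dx": 0,"dy": 0,"dz": 0,"fingers": 0.024}]'

```text
time_s: 16.2
position: [0.4815, -0.0306, 0.0168]
tool_rot: [[-0.991, 0.137, -0.009], [0.137, 0.991, 0.002], [0.009, 0.001, -1.0]]
ft_force: [-14.9, 0.4, -0.8]
grip_width: 0.024
gripper_force: 7.2
```

>>> arm_command --deltas '[{"rx": 0,"ry": 0,"rz": 0,"dx": 0.005,"dy": 0,"dz": 0,"fingers": 0.024},{"rx": 0,"ry": 0,"rz": 0,"dx": 0.01,"dy": 0,"dz": 0,"fingers": 0.024},{"rx": 0,"ry": 0,"rz": 0,"dx": 0.02,"dy": 0,"dz": 0,"fingers": 0.024},{"rx": 0,"ry": 0,"rz": 0,"dx": 0.01,"dy": 0,"dz": -0.035,"fingers": 0.024},{"rx": 0,"ry": 0,"rz": 0,"dx": 0,"dy": 0,"dz": -0.045,"fingers": 0.024},{"rx": 0,"ry": 0,"rz": 0,"dx": 0,"dy": 0,"dz": -0.045,"fingers": 0.024},{"rx": 0,"ry": 0,"rz": 0,"dx": -0.045,"dy": 0,"dz": -0.02,"fingers": 0.024},{"rx": 0,"ry": 0,"rz": 0,"dx": -0.045,"dy": 0,"dz": 0,"fingers": 0.024},{"rx": 0,"ry": 0,"rz": 0,"dx": -0.045,"dy": 0,"dz": 0,"fingers": 0.024},{"rx": 0,"ry": 0,"rz": 0,"dx": 0,"dy": 0,"dz": 0,"fingers": 0.024},{"rx": 0,"ry": 0,"rz": 0,"dx": 0,"dy": 0,"dz": 0,"fingers": 0.024}]'

```text
time_s: 17.3
position: [0.5744, -0.0439, 0.1624]
tool_rot: [[-0.991, 0.137, 0.001], [0.137, 0.991, -0.0], [-0.001, -0.0, -1.0]]
ft_force: [0.1, 0.7, -1.1]
grip_width: 0.0243
gripper_force: 0.0
```

```bash
sed -i 's/w4.png/w9.png/' m.py; python3 m.py; python3 -c "
import cv2;i=cv2.imread('pics/w9.png');cv2.imwrite('pics/w9b.png',cv2.resize(i[0:320,90:410],None,fx=1.85,fy=1.85,interpolation=cv2.INTER_CUBIC))"
```

```text
wrist latch_grip 0.71 [365.7 201.8] [0.5745 0.0167 0.062 ]
wrist meter_nose 0.83 [281.3 231.9] [ 0.6095 -0.0489  0.006 ]
wrist meter_tail 0.85 [284.7  87.8] [ 0.4885 -0.0294  0.006 ]
wrist dock_seat 0.96 [283.2 234.2] [ 0.6119 -0.0475  0.006 ]
wrist dock 0.24 [285.6  89.3] [ 0.4895 -0.0287  0.    ]
wrist meter 0.63 [283.3 168. ] [ 0.5523 -0.0392  0.006 ]
wrist bolt_tip 0.83 [339.5 211.7] [0.5951 0.0037 0.014 ]
wrist red [344 178  33  26 178] [355.9438 187.6461] [0.5632 0.0106 0.062 ] [0.5601 0.0085 0.074 ]
wrist red [345 205  12  14  40] [350.175 210.55 ] [0.5795 0.0053 0.062 ] [0.5755 0.0034 0.074 ]
wrist red [358 219   3   4   6] [359.3333 220.5   ] [0.5879 0.0112 0.062 ] [0.5836 0.009  0.074 ]
[ 0.5738 -0.0438  0.163 ] [[-0.9905  0.1374  0.0005]
 [ 0.1374  0.9905 -0.0001]
 [-0.0005 -0.0001 -1.    ]] [-16.1512  27.5402  76.6394   0.0007  75.7922 -98.252 ] 17.7 [-0.1521 -1.1133  0.3314]
```

View pics/w9b.png

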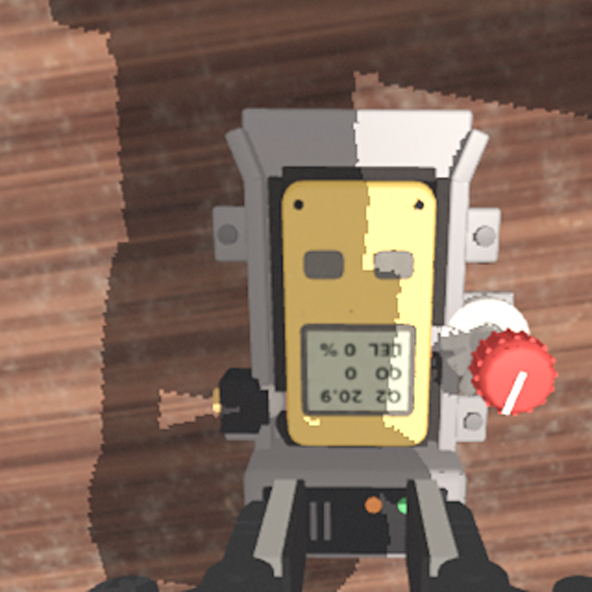

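The meter is in against the head at (355,450) and straight. The ball housing at (240,400) lines up with the boot notch, and the knob line still shows the latch parked. Handing in.

```bash
python3 -c "
from rig import env
print(env.close_job())"
```

```text
the job is handed in; nothing more can be done
None
```

I handed the job in at about 18 s of the 61 s allowed, and the hand-in gave no verdict: the latch is parked, the meter is pushed home and straight, and no bystander was touched; the ball click is judged from the push force and the last picture, as I could not read the joint.

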